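Show the contents of the evidence box and let its lid down softly

TASK

Press the lever of the wider evidence box all the way down with your fingertips and keep its lid fully open for about three seconds so that the contents can be filmed; then let the lever up slowly, easing the lid down until it is fully shut, without letting it slam. Work the lid only through its lever, without touching the lid itself, keep the narrower box shut, and leave the things on the table where they are.

Things in the scene. Friction and masses are not known exactly. Their poses are not given: they have to be found in the camera images.
- widebox: the wider of two grey sheet-metal evidence boxes, fixed to the table: 200 mm deep (its x), 220 mm wide (its y), 110 mm high. Origin: centre of its underside; x points to the back (hinge side), -x to the front (lever side, roughly towards the robot), z up
- widebox_lever (a joint): angle of this box's lever (rad): 0 = up (lid shut), 0.42 = fully down at its stop (lid fully open). A rubber buffer gives a little at the stop. Linked both ways to the lid, which turns 2.3 times as far (0.97 rad fully open) and, let go, falls shut by its own weight (about 0.6 kg, lightly damped) in well under a second
- widebox_press (a point): centre of the top of the grey plastic paddle (60 mm in x, 70 in y, 10 thick) at the lever's front end; axes as the box's when up. Up: level, 210 mm before the box origin, 93 mm high. Lever pivot line: level along y, 60 mm before the box origin, 88 mm high; fully down the point is 31 mm high, about 11 mm nearer the box, sloping 24 degrees down to the front. Takes about 4 to 13 N straight down
- narrowbox: the narrower of two grey sheet-metal evidence boxes, fixed to the table: 200 mm deep (its x), 140 mm wide (its y), 110 mm high. Origin: centre of its underside; x points to the back (hinge side), -x to the front (lever side, roughly towards the robot), z up
- narrowbox_lever (a joint): angle of this box's lever (rad): 0 = up (lid shut), 0.42 = fully down at its stop (lid fully open). A rubber buffer gives a little at the stop. Linked both ways to the lid, which turns 2.3 times as far (0.97 rad fully open) and, let go, falls shut by its own weight (about 0.6 kg, lightly damped) in well under a second
- narrowbox_press (a point): centre of the top of the grey plastic paddle (60 mm in x, 70 in y, 10 thick) at the lever's front end; axes as the box's when up. Up: level, 210 mm before the box origin, 93 mm high. Lever pivot line: level along y, 60 mm before the box origin, 88 mm high; fully down the point is 31 mm high, about 11 mm nearer the box, sloping 24 degrees down to the front. Takes about 4 to 13 N straight down
- widebox_cover: the wide box's steel lid, hinged along the top rear edge of the box; plate 6 mm thick; origin at the middle of its front edge, 200 mm before the hinge line, 110 mm high when shut; its axes are the box's when shut; it rises at the front as it opens
- bundle_a: bystander, loose: rubber-banded banknote bundle, 77 x 140 x 22 mm, lying in front, between the two levers; origin at the centre of its underside
- bundle_b: bystander, loose: rubber-banded banknote bundle, 77 x 140 x 26 mm, lying at the left; origin at the centre of its underside
- bundle_c: bystander, loose: rubber-banded banknote bundle, 77 x 140 x 18 mm, lying at the right; origin at the centre of its underside
- tape_roll: bystander, loose: roll of packing tape standing flat, 96 mm across, 48 mm high; origin at the centre of its underside
- marker_pen: bystander, loose: marker pen lying on the table, 135 mm long, 15 mm thick; origin at the centre of its underside
- sanitiser: bystander, loose: white bottle, 60 mm across, 150 mm high, standing at the right; origin at the centre of its underside
- stamp: bystander, loose: small wooden hand stamp, 48 mm across, 70 mm high, standing near the robot at the left; origin at the centre of its underside

How it is judged:
By the outcome, as a careful person would: the job done as asked, in the order asked, and still so for the second after the job is handed in, with the robot touching nothing.
It also fails if it takes over 45 s, if anything falls off the work surface, if the arm or the gripper's body presses on something with over 40 N, if the wrist force passes 120 N, or if a joint passes its speed limit or range.

ROBOT

A 7-joint arm with a two-finger parallel gripper is mounted at the origin on the work surface. World frame = base frame: x ahead of the robot, y to its left, z up, the work surface at z = 0. Lengths are in mm, angles in rad, forces in N, time in s.
With the tool pointing down it reaches from about 425 to 925 mm from the base axis. Payload 6.8 kg.
Tool frame: the origin (TCP) lies midway between the tips of the shut fingers; the grasp point (between the pads) lies pinch_z behind it (pinch_z is the distance from the TCP to the grasp point, in mm); z points along the fingers, y is the line along which they close (so a half turn about z gives the same grasp; the last joint's range is limited). The gripper opens to 88 mm and grips with 3 to 60 N. Pads are 20 mm wide; open, the fingers measure 115 mm over their backs; the gripper's body (75 mm by 178 mm) begins 61 mm behind the grasp point.
Start: joints at [-1.221, 0.477, 0.022, 1.555, -0.011, 1.109, -0.083], TCP at [298.333, 605.512, 222.664] pointing down, gripper open.
Joint ranges: [-2.96, 2.96], [-0.34, 2.1], [-1.41, 1.46], [0.24, 2.44], [-1.37, 4.51], [0.17, 1.92], [-2.96, 2.96]. Speed limits (rad/s): [2.39, 2.39, 3.14, 3.14, 3.14, 3.14, 3.14].

INTERFACE

Orientations are given as a unit quaternion [x, y, z, w].
In Python, from cell import state, camera, camera_info, finish_job, regions_of, landmark_of, pinch_z gives the robot as it stands.
- The arm moves only by the shell command python3 -m handwheel 'ROWS' [FORCE]. ROWS is JSON, a list of rows, each a list of 3 entries, a list of its own where there are three numbers: the turn, a rotation vector about the tool's x, y, z in degrees, then the shift along the tool's x, y, z in mm, then the closure, from 0 (fully open) to 1 (shut). In form: [[[rx, ry, rz], [tx, ty, tz], grip], ...]. A call has 1 to 8 rows; each row shifts and turns the commanded pose from where the row before left it, along the tool's axes as they then stand; what a row does not reach is not made up. A row lasts 1/10 s, in which the tool goes at most 50 mm and 8.59 degrees, less where a joint would pass 70% of its speed; a pose out of reach is approached as far as the arm can. A call is refused whole if a number of a shift passes 50 or a number of a turn 8.59, either way. A call with a gripper value outside its range is refused whole. The fingers move at their own pace and stop on an object; FORCE is the grip in N (left out, the last holds). Time passes only in rows, so rows that do not move let the fingers close. It gives the time, the measured TCP pose, the force, the opening and the grip force at its end, in the units of the state.
- state(): the state, without advancing time (a new reading comes with each control period).
- camera(name): name is "side" or "top"; returns the picture (384x512x3 uint8, blue, green, red); there is no depth.
- camera_info(name): a dict with "mtx" (3x3 intrinsics, pixels), "rvec" (rotation vector, rad) and "tvec" (3), from world to camera coordinates, as OpenCV has them. Camera axes: x right, y down, z forward; pixel columns grow to the right and rows downward; lengths in mm; the calibration is good to about 2 mm. A picture is of the moment at which its call begins. camera_info takes no time and is no camera call.
- finish_job(): hands the job in; it is judged then, once.
Trained networks look in the newest picture that a camera, given by its name, has taken for a name from the list of things; names that differ only in an ending like _2 or _b are one class to them, and where a whole thing is asked for, a point or a joint stands for the part that bears it (a point fixed in the world has none). Each returns a list of dicts, best first, with "p" (0 to 1); they miss things now and then, are a little off and sometimes report something else, mostly with a low value. They report only what shows in the picture. A call takes as long as a camera call.
- regions_of(camera, target): "mask" (384x512 bool, what is visible of it) and "bbox" ([left, top, right, bottom] in pixels, round what is visible of it).
- landmark_of(camera, target): "location" ([column, row] in pixels: a listed point, or the origin of a listed thing).
The state is a dict: "t": time; "qpos": joint angles; "joint_vel": joint speeds; "joint_efforts": joint torques, N m; "eef_pos": TCP position; "tcp_rot": TCP orientation; "ft_force": force on the tool from outside, world axes, zero at the start; "moment": the same for the moment, N m; "opening": finger opening in mm; "grip_force": force on a finger pad.
Only numpy, scipy, OpenCV 4.12 (cv2) and the standard library are available. Lean on these libraries where they do the work, as an engineer would, in place of code of your own. Each camera call takes 0.05 s, during which the arm holds its last target. There are 200 camera calls.

## Working session

There is one attempt and no reset: what is moved stays moved. The work goes in short steps, Python scripts to look and compute and a shell command to move; the robot and the scene stay as the last step left them, time stands still between calls to the robot, and variables do not carry over. Pictures are saved under pics/ and viewed, at most 10 in all, crops included, and the job is handed in when it is done.

```bash
mkdir -p pics; cat > h.py <<'E'
import numpy as np,cv2
from cell import *
from scipy.spatial.transform import Rotation as R
def ray(cam,px):
    i=camera_info(cam);M=np.array(i["mtx"],float);Rm=cv2.Rodrigues(np.array(i["rvec"],float))[0];t=np.array(i["tvec"],float).ravel()
    d=Rm.T@np.linalg.inv(M)@np.array([px[0],px[1],1.]);return -Rm.T@t,d
def onz(cam,px,z):
    c,d=ray(cam,px);return c+d*(z-c[2])/d[2]
def proj(cam,p):
    i=camera_info(cam);return cv2.projectPoints(np.array(p,float).reshape(-1,3),np.array(i["rvec"],float),np.array(i["tvec"],float),np.array(i["mtx"],float),None)[0].reshape(-1,2)
def tri(p1,p2):
    c1,d1=ray("top",p1);c2,d2=ray("side",p2);d1/=np.linalg.norm(d1);d2/=np.linalg.norm(d2)
    s=np.linalg.lstsq(np.c_[d1,-d2],c2-c1,rcond=None)[0];a=c1+s[0]*d1;b=c2+s[1]*d2
    return (a+b)/2,np.linalg.norm(a-b)
E
python3 - <<'E'
from h import *
s=state();print({k:np.round(v,3).tolist() for k,v in s.items()},pinch_z)
ims=[camera(c) for c in("top","side")]
cv2.imwrite("pics/top.png",ims[0]);cv2.imwrite("pics/side.png",ims[1])
Z={"widebox_press":93,"narrowbox_press":93,"widebox":0,"narrowbox":0,"widebox_cover":110,"bundle_a":0,"stamp":0,"tape_roll":0,"sanitiser":0,"marker_pen":0}
for c in("top","side"):
  for n,z in Z.items():
    for r in landmark_of(c,n)[:3]: print(c,n,round(r["p"],2),np.round(r["location"],1),np.round(onz(c,r["location"],z),0))
E
```

```text
{'t': 0.0, 'qpos': [-1.221, 0.478, 0.022, 1.556, -0.012, 1.109, -0.083], 'joint_vel': [0.001, 0.001, -0.002, 0.001, -0.001, -0.002, -0.001], 'joint_efforts': [0.001, -58.285, 1.535, -27.261, -0.054, 0.017, 0.0], 'eef_pos': [298.08, 604.938, 221.695], 'tcp_rot': [0.227, 0.974, -0.001, -0.0], 'ft_force': [0.613, 0.667, 0.24], 'moment': [-0.04, -0.009, -0.004], 'grip_force': 0.0, 'opening': 87.884} 18.700000000000003
top widebox_press 0.81 [212.7 210.5] [424. 191.  93.]
top narrowbox_press 0.77 [325.  205.6] [ 438. -227.   93.]
top narrowbox_press 0.32 [377.5 214.2] [ 404. -419.   93.]
top widebox 0.65 [215.4 157.3] [644. 190.   0.]
top widebox 0.28 [213.5 180.9] [549. 198.   0.]
top widebox_cover 0.78 [212.5 181.4] [531. 190. 110.]
top bundle_a 0.91 [265.5 225.2] [372.  -6.   0.]
top bundle_a 0.89 [380.2 215.9] [ 404. -452.    0.]
top bundle_a 0.74 [143.7 225.4] [376. 472.   0.]
top stamp 0.57 [187.1 239.7] [319. 301.   0.]
top tape_roll 0.71 [136.5 173.5] [583. 504.   0.]
top tape_roll 0.33 [325.4 205.5] [ 447. -241.    0.]
top sanitiser 0.87 [391.3 172.7] [ 573. -503.    0.]
top mark
[... 183 characters left out ...]
2 252. ] [ 429. -243.   93.]
side widebox 0.75 [254.7 173.1] [647. 182.   0.]
side narrowbox 0.67 [327.  232.8] [ 644. -210.    0.]
side narrowbox 0.59 [253.3 171. ] [651. 195.   0.]
side widebox_cover 0.86 [234.  164.8] [533. 162. 110.]
side bundle_a 0.97 [330.7 327.1] [ 402. -456.    0.]
side bundle_a 0.95 [228.5 232.3] [384.  -6.  -0.]
side bundle_a 0.85 [157.4 162.4] [379. 472.   0.]
side stamp 0.61 [165.5 190.4] [321. 305.   0.]
side tape_roll 0.73 [192.9 141.9] [567. 506.   0.]
side tape_roll 0.55 [166.3 191.7] [320. 297.   0.]
side sanitiser 0.58 [384.4 305.7] [ 572. -505.    0.]
side marker_pen 0.74 [207.1 174.7] [494. 287.  -0.]
side marker_pen 0.48 [262.3 297.8] [ 313. -270.    0.]
```

View pics/top.png

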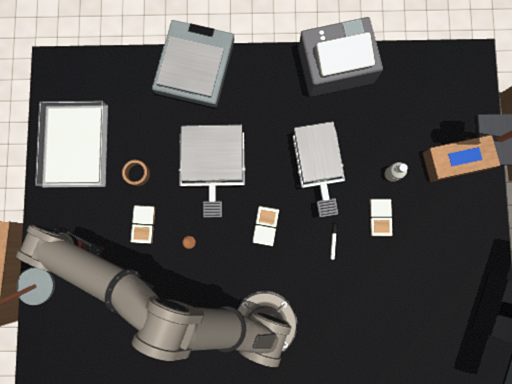

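View pics/side.png

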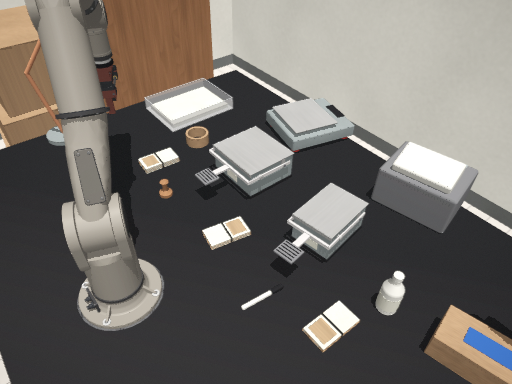

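The wide box is the left one: its paddle is at about (212,209) in the top view and (207,176) in the side view. Both views put the paddle's centre near (428,190), and its yaw is about 0.

```bash
python3 -m handwheel '[[[0,0,-6.5],[0,0,0],1],[[0,0,-6.5],[0,0,0],1],[[0,0,-6.5],[0,0,0],1],[[0,0,-6.7],[0,0,0],1],[[0,0,0],[-12,-38,0],1],[[0,0,0],[-12,-38,0],1],[[0,0,0],[-12,-38,0],1],[[0,0,0],[-12,-38,0],1]]' 20
python3 -m handwheel '[[[0,0,0],[-12,-38,0],1],[[0,0,0],[-12,-38,0],1],[[0,0,0],[-12,-38,0],1],[[0,0,0],[-12,-38,0],1],[[0,0,0],[-12,-38,0],1],[[0,0,0],[-12,-38,0],1],[[0,0,0],[-12,-33,0],1],[[0,0,0],[0,0,0],1]]'
python3 - <<'E'
from h import *
s=state();print(np.round(s["eef_pos"],1),np.round(R.from_quat(s["tcp_rot"]).as_matrix(),3).tolist(),np.round(s["qpos"],3),s["opening"],np.round(s["ft_force"],2))
camera("top");camera("side")
m={}
for c in("top","side"):
  for n in ("widebox_press","widebox_cover","widebox"):
    L=landmark_of(c,n)
    if L: m[c,n]=L[0]["location"];print(c,n,L[0]["p"],m[c,n])
  for n in ("widebox_press","widebox_cover"):
    for r in regions_of(c,n)[:1]: 
      k=r["mask"].astype(np.uint8);print(c,n,r["p"],r["bbox"],cv2.minAreaRect(cv2.findNonZero(k)))
for n in ("widebox_press","widebox_cover","widebox"):
  if ("top",n) in m and ("side",n) in m: print(n,tri(m["top",n],m["side",n]))
E
```

```text
t: 1.9
eef_pos: [346.7, 452.0, 222.7]
tcp_rot: [0.0, 1.0, 0.0, 0.0]
ft_force: [0.9, 0.5, 0.2]
opening: 27.4
grip_force: 0.0
t: 2.7
eef_pos: [431.7, 187.5, 222.9]
tcp_rot: [0.004, 1.0, -0.001, 0.0]
ft_force: [0.4, 0.4, -0.1]
opening: 0.5
grip_force: 0.0
[431.7 187.5 222.9] [[-1.0, 0.008, 0.001], [0.008, 1.0, -0.001], [-0.001, -0.001, -1.0]] [-0.632  0.136  0.097  2.032 -0.014  0.974  1.035] 0.4963225759325913 [ 0.44  0.36 -0.08]
top widebox_cover 0.76 [217.3, 182.7]
top widebox 0.67 [211.8, 157.4]
top widebox_press 0.47 [210.3, 186.0, 244.4, 205.2] ((226.5, 194.0), (22.0, 33.0), 90.0)
top widebox_cover 0.81 [182.4, 127.3, 241.9, 182.3] ((211.5, 152.5), (54.99999237060547, 60.99999237060547), 90.0)
side widebox_press 0.79 [206.5, 177.2]
side widebox 0.78 [254.1, 172.4]
side widebox_press 0.61 [197.4, 148.7, 286.8, 186.1] ((241.8663330078125, 172.32040405273438), (90.27421569824219, 35.790435791015625), 8.343891143798828)
side widebox_cover 0.71 [275.1, 214.7, 362.1, 266.2] ((318.8599853515625, 238.98001098632812), (45.09712600708008, 90.91535949707031), 86.8201675415039)
widebox (array([652.10503344, 202.43114631, -13.40749107]), np.float64(13.737017119417363))
```

```bash
python3 - <<'E'
from h import *
bx,by=639,190
rect=lambda x0,x1,y0,y1,z:[[bx+x0,by+y0,z],[bx+x1,by+y0,z],[bx+x1,by+y1,z],[bx+x0,by+y1,z]]
out=[]
for c,(u,v) in(("top",(162,110)),("side",(182,100))):
  im=cv2.imread(f"pics/{c}.png")[v:v+115,u:u+100]
  im=cv2.resize(im,None,fx=4,fy=4,interpolation=cv2.INTER_CUBIC)
  for q,col in((rect(-240,-180,-35,35,93),(0,255,0)),(rect(-100,100,-110,110,113),(0,0,255))):
    p=((proj(c,q)-[u,v]+.5)*4).astype(np.int32);cv2.polylines(im,[p],True,col,1)
  out.append(im)
cv2.imwrite("pics/ov.png",np.hstack(out))
E
```

```text
(no output)
```

View pics/ov.png

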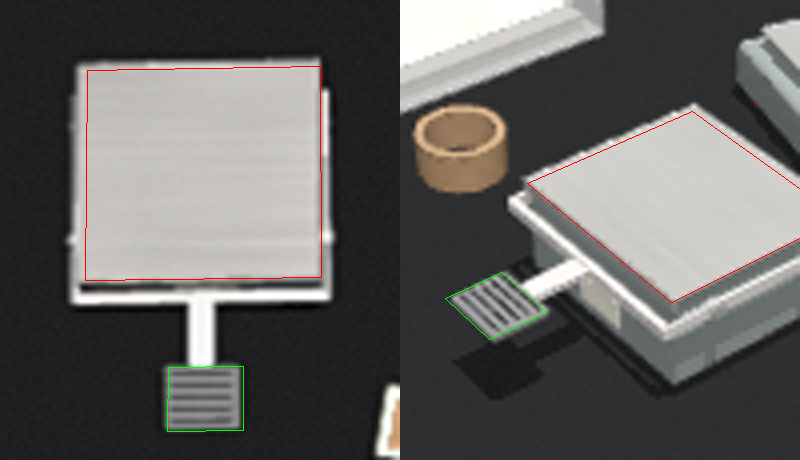

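The overlay matches: green sits on the paddle and red on the lid, to about 2 mm, so the press point is about (429,191). Next I'll go down above it and test the tilt in free air.

```bash
python3 -m handwheel '[[[0,0,0],[1,1,25],1],[[0,0,0],[1,1,25],1],[[0,0,0],[1,1,25],1],[[0,-6,0],[0,0,0],1],[[0,-6,0],[0,0,0],1],[[0,-6,0],[0,0,0],1],[[0,-6,0],[0,0,0],1],[[0,0,0],[0,0,0],1]]'
python3 -c "
from h import *
s=state();print(s['qpos'],R.from_quat(s['tcp_rot']).as_matrix().round(3).tolist())"
```

```text
t: 4.1
eef_pos: [425.7, 193.6, 146.7]
tcp_rot: [-0.0, 0.982, -0.004, 0.191]
ft_force: [-0.3, 0.7, -0.5]
opening: 0.5
grip_force: 0.0
[-0.90590173  0.09935497  0.16192089  2.36922792  0.58553144  0.45895899
  0.32371877] [[-0.927, 0.001, 0.376], [-0.002, 1.0, -0.007], [-0.376, -0.007, -0.927]]
```

```bash
python3 -m handwheel '[[[0,7.3,0],[0,0,0],1],[[0,7.3,0],[0,0,0],1],[[0,7.4,0],[0,0,0],1],[[0,0,0],[-3,-2,15],1],[[0,0,0],[0,0,15],1],[[0,0,0],[0,0,10],1],[[0,0,0],[0,0,5],1],[[0,0,0],[0,0,0],1]]'
python3 -c "
from h import *
s=state();print(R.from_quat(s['tcp_rot']).as_matrix().round(3).tolist())"
```

```text
t: 4.9
eef_pos: [434.8, 187.6, 101.8]
tcp_rot: [0.004, 0.999, -0.009, 0.034]
ft_force: [0.1, 0.7, 0.2]
opening: 0.5
grip_force: 0.0
[[-0.998, 0.009, 0.069], [0.008, 1.0, -0.018], [-0.069, -0.017, -0.997]]
```

```bash
python3 -m handwheel '[[[0,2,0],[2,1,0],1],[[0,1,0],[2,1,0],1],[[0,0,0],[2,1,1],1],[[0,0,0],[0,0,2],1],[[0,0,0],[0,0,2],1],[[0,0,0],[0,0,0],1]]'
python3 -c "
from h import *
s=state();print(R.from_quat(s['tcp_rot']).as_matrix().round(3).tolist())"
```

```text
t: 5.5
eef_pos: [428.8, 190.4, 96.6]
tcp_rot: [0.005, 1.0, -0.009, 0.009]
ft_force: [-0.0, -0.2, -0.4]
opening: 0.5
grip_force: 0.0
[[-1.0, 0.01, 0.018], [0.009, 1.0, -0.018], [-0.018, -0.018, -1.0]]
```

```bash
python3 -m handwheel '[[[0,0,0],[0,0,1.8],1],[[0,0,0],[0,0,1.8],1],[[0,-0.9,0],[0,0,2.6],1],[[0,-0.9,0],[0,0,2.6],1],[[0,-0.9,0],[0,0,2.6],1],[[0,-0.9,0],[0,0,2.6],1],[[0,-0.9,0],[0,0,2.6],1],[[0,-0.9,0],[0,0,2.6],1]]'
python3 -c "
from h import *
s=state();print(R.from_quat(s['tcp_rot']).as_matrix().round(3).tolist())"
```

```text
t: 6.3
eef_pos: [429.6, 190.4, 77.9]
tcp_rot: [0.004, 0.998, -0.009, 0.056]
ft_force: [-4.6, 0.4, 7.1]
opening: 0.6
grip_force: 4.1
[[-0.994, 0.01, 0.112], [0.008, 1.0, -0.018], [-0.112, -0.017, -0.994]]
```

```bash
python3 -m handwheel '[[[0,-0.9,0],[0,0,2.6],1],[[0,-0.9,0],[0,0,2.6],1],[[0,-0.9,0],[0,0,2.6],1],[[0,-0.9,0],[0,0,2.6],1],[[0,-0.9,0],[0,0,2.6],1],[[0,-0.9,0],[0,0,2.6],1],[[0,-0.9,0],[0,0,2.6],1],[[0,-0.9,0],[0,0,2.6],1]]'
python3 -c "
from h import *
s=state();print(R.from_quat(s['tcp_rot']).as_matrix().round(3).tolist(),s['qpos'])"
```

```text
t: 7.1
eef_pos: [432.6, 190.4, 57.1]
tcp_rot: [0.003, 0.993, -0.009, 0.119]
ft_force: [-5.9, 1.0, 6.6]
opening: 0.3
grip_force: 3.7
[[-0.972, 0.009, 0.235], [0.004, 1.0, -0.019], [-0.235, -0.017, -0.972]] [-0.89054181  0.34005268  0.26644542  2.33218886  0.22998217  0.30891348
  0.70427751]
```

```bash
python3 -m handwheel '[[[0,-0.7,0],[-0.2,0,2.6],1],[[0,-0.7,0],[-0.2,0,2.6],1],[[0,-0.7,0],[-0.2,0,2.6],1],[[0,-0.7,0],[-0.2,0,2.6],1],[[0,-0.7,0],[-0.2,0,2.6],1],[[0,-0.7,0],[-0.2,0,2.6],1],[[0,-0.7,0],[-0.2,0,2.6],1]]'
python3 -c "
from h import *
s=state();print(R.from_quat(s['tcp_rot']).as_matrix().round(3).tolist(),s['qpos'])"
```

```text
t: 7.8
eef_pos: [438.5, 189.8, 39.6]
tcp_rot: [0.003, 0.987, -0.01, 0.161]
ft_force: [-5.9, 0.2, 5.0]
opening: 0.6
grip_force: 3.1
[[-0.948, 0.008, 0.317], [0.002, 1.0, -0.02], [-0.317, -0.018, -0.948]] [-0.98955241  0.39007826  0.34510443  2.38824256  0.55187774  0.16917354
  0.3463576 ]
```

```bash
python3 -m handwheel '[[[0,0.8,0],[0,0,2],1],[[0,0.8,0],[0,0,2],1],[[0,0.5,0],[0,0,2],1],[[0,0.3,0],[0,0,2],1]]'
python3 -c "
from h import *
s=state();print(R.from_quat(s['tcp_rot']).as_matrix().round(3).tolist(),s['qpos'])"
```

```text
t: 8.2
eef_pos: [441.5, 189.7, 32.3]
tcp_rot: [0.003, 0.99, -0.009, 0.14]
ft_force: [-4.0, 2.1, 3.9]
opening: 0.6
grip_force: 2.5
[[-0.961, 0.009, 0.277], [0.004, 1.0, -0.019], [-0.277, -0.017, -0.961]] [-0.85952997  0.40051343  0.22470756  2.35277859  0.49227953  0.21040475
  0.43044537]
```

```bash
python3 -m handwheel '[[[0,0.2,0],[0,0,1.2],1],[[0,0.2,0],[0,0,1.2],1],[[0,0,0],[0,0,1],1]]'
python3 - <<'E'
from h import *
s=state();print(s['qpos'])
cv2.imwrite("pics/s2.png",cv2.resize(camera("side")[80:240,100:340],None,fx=3,fy=3))
E
```

```text
t: 8.5
eef_pos: [442.1, 189.8, 30.8]
tcp_rot: [0.003, 0.991, -0.009, 0.137]
ft_force: [-30.7, -1.1, 64.1]
opening: 0.3
grip_force: 35.5
[-0.84263579  0.40382361  0.20941899  2.34775509  0.48599432  0.21461665
  0.43984741]
```

View pics/s2.png

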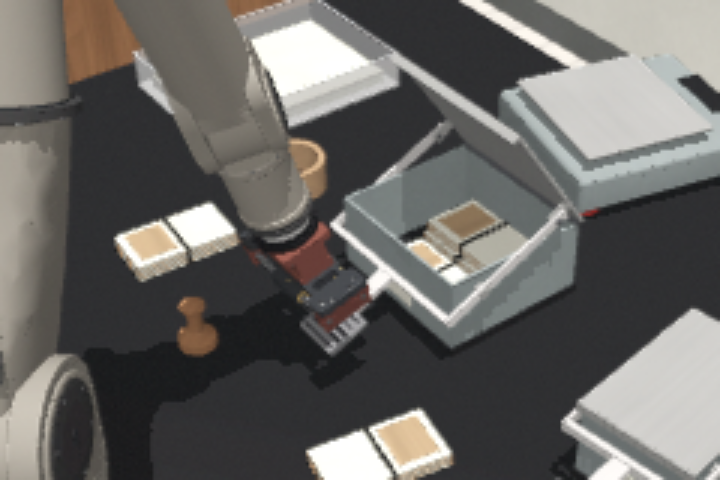

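The picture shows the lid fully open, with the fingertips on the paddle at about (335,330). The lever is at its stop with 64 N on it, so I'll ease off slightly and hold.

```bash
python3 -m handwheel '[[[0,0,0],[0,0,-0.6],1],[[0,0,0],[0,0,0],1],[[0,0,0],[0,0,0],1],[[0,0,0],[0,0,0],1]]'
```

```text
t: 8.95
eef_pos: [441.9, 189.8, 31.2]
tcp_rot: [0.003, 0.991, -0.009, 0.137]
ft_force: [-20.0, -1.1, 41.5]
opening: 0.4
grip_force: 23.1
```

```bash
Z='x'; python3 -m handwheel '[[[0,0,0],[0,0,-0.4],1],[[0,0,0],[0,0,0],1],[[0,0,0],[0,0,0],1],[[0,0,0],[0,0,0],1],[[0,0,0],[0,0,0],1],[[0,0,0],[0,0,0],1],[[0,0,0],[0,0,0],1],[[0,0,0],[0,0,0],1]]'
python3 -m handwheel '[[[0,0,0],[0,0,0],1],[[0,0,0],[0,0,0],1],[[0,0,0],[0,0,0],1],[[0,0,0],[0,0,0],1],[[0,0,0],[0,0,0],1],[[0,0,0],[0,0,0],1],[[0,0,0],[0,0,0],1],[[0,0,0],[0,0,0],1]]'
python3 -m handwheel '[[[0,0,0],[0,0,0],1],[[0,0,0],[0,0,0],1],[[0,0,0],[0,0,0],1],[[0,0,0],[0,0,0],1],[[0,0,0],[0,0,0],1],[[0,0,0],[0,0,0],1],[[0,0,0],[0,0,0],1],[[0,0,0],[0,0,0],1]]'
python3 -c "
from h import *
s=state();print(R.from_quat(s['tcp_rot']).as_matrix().round(3).tolist())"
```

```text
t: 9.75
eef_pos: [441.9, 189.8, 31.3]
tcp_rot: [0.003, 0.991, -0.009, 0.137]
ft_force: [-18.4, -0.3, 35.2]
opening: 0.6
grip_force: 19.8
t: 10.55
eef_pos: [441.8, 189.7, 31.3]
tcp_rot: [0.003, 0.991, -0.009, 0.137]
ft_force: [-18.1, 0.3, 34.9]
opening: 0.4
grip_force: 19.8
t: 11.35
eef_pos: [441.8, 189.8, 31.3]
tcp_rot: [0.003, 0.991, -0.009, 0.137]
ft_force: [-18.5, -2.0, 34.8]
opening: 0.5
grip_force: 19.8
[[-0.962, 0.009, 0.271], [0.004, 1.0, -0.018], [-0.271, -0.017, -0.962]]
```

```bash
python3 -m handwheel '[[[0,0,0],[0,0,0],1],[[0,0,0],[0.1,0,-0.7],1],[[0,0.3,0],[0.1,0,-1],1],[[0,0.3,0],[0.2,0,-1.5],1],[[0,0.3,0],[0.2,0,-1.5],1],[[0,0.3,0],[0.2,0,-1.5],1],[[0,0.3,0],[0.2,0,-1.5],1],[[0,0.3,0],[0.2,0,-1.5],1]]'
python3 -m handwheel '[[[0,0.35,0],[0.2,0,-1.5],1],[[0,0.35,0],[0.2,0,-1.5],1],[[0,0.35,0],[0.2,0,-1.5],1],[[0,0.35,0],[0.2,0,-1.5],1],[[0,0.35,0],[0.2,0,-1.5],1],[[0,0.35,0],[0.2,0,-1.5],1],[[0,0.35,0],[0.2,0,-1.5],1],[[0,0.35,0],[0.2,0,-1.5],1]]'
python3 -c "
from h import *
s=state();print(R.from_quat(s['tcp_rot']).as_matrix().round(3).tolist(),s['qpos'])"
```

```text
t: 12.15
eef_pos: [439.3, 189.5, 38.8]
tcp_rot: [0.004, 0.993, -0.009, 0.121]
ft_force: [-3.8, 1.9, 2.6]
opening: 0.7
grip_force: 2.2
t: 12.95
eef_pos: [435.6, 189.6, 50.5]
tcp_rot: [0.004, 0.995, -0.009, 0.097]
ft_force: [-1.2, 1.7, 5.6]
opening: 0.2
grip_force: 2.8
[[-0.981, 0.01, 0.193], [0.007, 1.0, -0.019], [-0.193, -0.017, -0.981]] [-0.65881176  0.3562516   0.02762132  2.28906618  0.33910638  0.36947716
  0.6195652 ]
```

```bash
python3 -m handwheel '[[[0,0.35,0],[0.1,0,-1.5],1],[[0,0.35,0],[0.1,0,-1.5],1],[[0,0.35,0],[0.1,0,-1.5],1],[[0,0.35,0],[0.1,0,-1.5],1],[[0,0.35,0],[0.1,0,-1.5],1],[[0,0.35,0],[0.1,0,-1.5],1],[[0,0.35,0],[0.1,0,-1.5],1],[[0,0.35,0],[0.1,0,-1.5],1]]'
python3 -m handwheel '[[[0,0.35,0],[0.1,0,-1.5],1],[[0,0.35,0],[0.1,0,-1.5],1],[[0,0.35,0],[0.1,0,-1.5],1],[[0,0.35,0],[0.1,0,-1.5],1],[[0,0.35,0],[0.1,0,-1.5],1],[[0,0.35,0],[0.1,0,-1.5],1],[[0,0.35,0],[0.1,0,-1.5],1],[[0,0.35,0],[0.1,0,-1.5],1]]'
```

```text
t: 13.75
eef_pos: [433.1, 189.6, 62.3]
tcp_rot: [0.005, 0.997, -0.009, 0.073]
ft_force: [-1.6, 0.8, 6.6]
opening: 0.1
grip_force: 3.3
t: 14.55
eef_pos: [431.4, 189.6, 74.4]
tcp_rot: [0.005, 0.999, -0.009, 0.049]
ft_force: [-0.3, 0.2, 7.2]
opening: 0.3
grip_force: 3.6
```

```bash
python3 -m handwheel '[[[0,0.35,0],[0,0,-1.2],1],[[0,0.35,0],[0,0,-1.2],1],[[0,0.35,0],[0,0,-1.2],1],[[0,0.35,0],[0,0,-1.2],1],[[0,0.35,0],[0,0,-1.2],1],[[0,0.35,0],[0,0,-1.2],1],[[0,0.35,0],[0,0,-1.2],1],[[0,0.35,0],[0,0,-1.2],1]]'
python3 -m handwheel '[[[0,0.3,0],[0,0,-0.8],1],[[0,0.3,0],[0,0,-0.8],1],[[0,0.3,0],[0,0,-0.8],1],[[0,0.3,0],[0,0,-0.8],1],[[0,0.3,0],[0,0,-0.6],1],[[0,0.3,0],[0,0,-0.6],1],[[0,0,0],[0,0,-0.6],1],[[0,0,0],[0,0,-0.6],1]]'
```

```text
t: 15.35
eef_pos: [430.9, 189.7, 84.0]
tcp_rot: [0.006, 1.0, -0.009, 0.025]
ft_force: [0.8, -0.8, 8.0]
opening: 0.4
grip_force: 3.8
t: 16.15
eef_pos: [430.8, 189.7, 89.6]
tcp_rot: [0.006, 1.0, -0.009, 0.009]
ft_force: [1.2, -0.8, 7.9]
opening: 0.3
grip_force: 3.9
```

```bash
python3 -m handwheel '[[[0,0,0],[0,0,-0.5],1],[[0,0,0],[0,0,-0.5],1],[[0,0,0],[0,0,-0.5],1],[[0,0,0],[0,0,-0.5],1],[[0,0,0],[0,0,-0.5],1],[[0,0,0],[0,0,-0.5],1],[[0,0,0],[0,0,-0.5],1],[[0,0,0],[0,0,-0.5],1]]'
python3 -m handwheel '[[[0,0,0],[0,0,-0.5],1],[[0,0,0],[0,0,-0.5],1],[[0,0,0],[0,0,-0.5],1],[[0,0,0],[0,0,-0.5],1],[[0,0,0],[0,0,-0.5],1],[[0,0,0],[0,0,-0.5],1],[[0,0,0],[0,0,0],1]]'
```

```text
t: 16.95
eef_pos: [430.7, 189.6, 93.5]
tcp_rot: [0.006, 1.0, -0.009, 0.009]
ft_force: [1.6, -0.2, 2.2]
opening: 0.3
grip_force: 1.1
t: 17.65
eef_pos: [428.9, 190.5, 95.8]
tcp_rot: [0.005, 1.0, -0.009, 0.008]
ft_force: [0.0, -0.5, -0.5]
opening: 0.5
grip_force: 0.0
```

The lid is shut and contact has gone. I'll lift clear and check.

```bash
python3 -m handwheel '[[[0,0,0],[0,0,-10],1],[[0,0,0],[0,0,-20],1],[[0,0,0],[0,0,-30],1],[[0,0,0],[0,0,-30],1],[[0,0,0],[0,0,-20],1],[[0,0,0],[0,0,0],1],[[0,0,0],[0,0,0],1],[[0,0,0],[0,0,0],1]]'
python3 - <<'E'
from h import *
cv2.imwrite("pics/s3.png",camera("side"))
E
```

```text
t: 18.45
eef_pos: [426.6, 192.0, 205.0]
tcp_rot: [0.005, 1.0, -0.009, 0.008]
ft_force: [0.6, 0.2, -0.0]
opening: 0.4
grip_force: 0.0
```

View pics/s3.png

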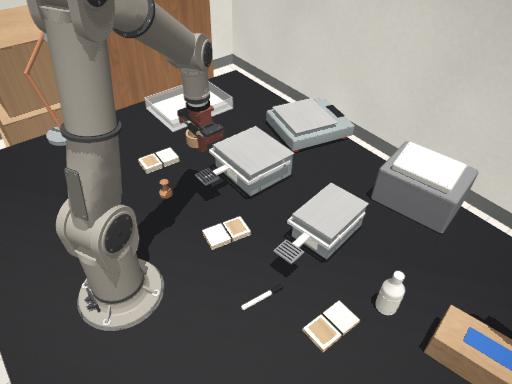

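The wide box is shut with its lid at about (253,155) and its paddle back up at (207,176). The narrow box is still shut, and nothing else has moved.

```bash
python3 -c "
from cell import finish_job;print(finish_job())"
```

```text
the job is handed in; nothing more can be done
None
```

I pressed the wide box's lever to its stop, kept the lid fully open for about 3 s, then eased it shut over about 5.5 s and handed the job in at about 18.5 s; the narrow box stayed shut and nothing else moved, but joint 6 briefly read 0.1692 rad during the press, just below its listed 0.17 limit.

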